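Nest the orange corner guard on its short mate

TASK

Put the orange carton corner guards away as a set: pick up the loose long orange guard and nest it, ridge up, over the short orange one on its stand, fully home on it, ridges in line and about centred end to end, and let go. Leave the teal guard where it lies.

Things in the scene. Friction and masses are not known exactly. Their poses are not given: they have to be found in the camera images.
- orange_guard: orange long corner guard of solid plastic: 90 degree angle section, ridge on top like a tent, 56 mm long, legs 44 mm wide and 5 mm thick, 62 mm across the feet, ridge 35 mm above its underside, about 35 g, flat ends; grip it from above by its two ends (56 mm, closing along the ridge). Origin: centre of its underside; x along the ridge, y across, z up.
- orange_seat (a point): orange short angle section, same cross-section (ridge on top) but 36 mm long, fixed on a grey post with a 75 mm square foot. The point: centre of its underside, 25 mm above the table; ridge 35 mm above it; x along the ridge, y across, z up. A long guard nested fully home has its underside 7 mm above this point and overhangs 10 mm at each end.
- teal_guard: teal (blue-green) long corner guard of solid plastic: 90 degree angle section, ridge on top like a tent, 56 mm long, legs 44 mm wide and 5 mm thick, 62 mm across the feet, ridge 35 mm above its underside, about 35 g, flat ends; grip it from above by its two ends (56 mm, closing along the ridge). Origin: centre of its underside; x along the ridge, y across, z up. Not to be moved.
- teal_seat (a point): teal (blue-green) short angle section, same cross-section (ridge on top) but 36 mm long, fixed on a grey post with a 75 mm square foot. The point: centre of its underside, 25 mm above the table; ridge 35 mm above it; x along the ridge, y across, z up. It stays empty.
There are look-alikes about, which are no part of the job. Several things look just like the orange_guard: the one meant starts farthest to the robot's left. What is shaped like the part that bears orange_seat but yellow is not meant.

How it is judged:
By the outcome, as a careful person would: the job done as asked, in the order asked, and still so for the second after the job is handed in, with the robot touching nothing.
It also fails if it takes over 35 s, if anything falls off the work surface, if the arm or the gripper's body presses on something with over 40 N, if the wrist force passes 120 N, or if a joint passes its speed limit or range.

ROBOT

A 6-joint arm with a two-finger parallel gripper is mounted at the origin on the work surface. World frame = base frame: x ahead of the robot, y to its left, z up, the work surface at z = 0. Lengths are in m, angles in rad, forces in N, time in s.
With the tool pointing down it reaches from about 0.3 to 0.875 m from the base axis. Payload 6.4 kg.
Tool frame: the origin (TCP) lies midway between the tips of the shut fingers; the grasp point (between the pads) lies 19 mm behind it (ctrl.tcp_to_grasp is the distance from the TCP to the grasp point, in m); z points along the fingers, y is the direction in which the jaws open and shut (so a half turn about z gives the same grasp; the last joint's range is limited). The gripper opens to 85 mm and grips with 20 to 120 N. Pads are 22 mm wide; open, the fingers measure 114 mm over their backs; the gripper's body (76 mm by 85 mm) begins 54 mm behind the grasp point. The pads swing forward as they close: fully open they stand 13 mm farther back than shut.
Start: joints at [1.091, 0.181, 1.607, -0, 1.354, -0.206], TCP at [0.155, 0.554, 0.231] pointing down, gripper open.
Joint ranges: [-2.99, 2.99], [-0.89, 2.07], [0.3, 2.58], [-1.14, 4.28], [0, 2.63], [-3.12, 3.12]. Speed limits (rad/s): [2.57, 2.57, 3.01, 3.14, 3.14, 3.14].

INTERFACE

Orientations are given as a unit quaternion [w, x, y, z].
In Python, from bench import monitor, imaging, order, spotter, ctrl gives the robot as it stands.
- The arm moves only by the shell command python3 -m pendant 'ROWS'. ROWS is JSON, a list that holds one entry, the list of rows, each a list of 5 numbers: the shift along the world's x, y, z in mm, then the turn about the world's z in degrees, then the finger opening in mm, from 0 to 85.4. A call has 1 to 8 rows; each row shifts and turns the commanded pose from where the row before left it; what a row does not reach is not made up. A row lasts 1/8 s, in which the tool goes at most 62.5 mm and 10.7 degrees, less where a joint would pass 70% of its speed; a pose out of reach is approached as far as the arm can. A call with a gripper value outside its range is refused whole. The fingers move at their own pace and stop on an object; the grip force is fixed at half the most. Time passes only in rows, so rows that do not move let the fingers close. It gives the time, the measured TCP pose, the force and the opening at its end, in the units of the state.
- monitor.get_obs(): the state, without advancing time (a new reading comes with each control period).
- imaging.camera(name): name is "side" or "top"; returns a dict with "img" (400x640x3 uint8, red, green, blue), "vfov" (degrees; the focal length in pixels is half the picture's height over the tangent of half this angle, whatever the lens; pixels are square), "cx", "cy" (the principal point, pixels), "origin" and "orientation" of the camera in the world. Camera axes: x right, y down, z forward; pixel columns grow to the right and rows downward; lengths in m; the calibration is good to about 2 mm. A picture is of the moment at which its call begins. There is no depth.
- order.hand_in(): hands the job in, once; it reports no verdict.
Trained networks look in the newest picture that a camera, given by its name, has taken for a name from the list of things; names that differ only in an ending like _2 or _b are one class to them, and where a whole thing is asked for, a point or a joint stands for the part that bears it (a point fixed in the world has none). Each returns a list of dicts, best first, with "confidence" (0 to 1); they miss things now and then, are a little off and sometimes report something else, mostly with a low value. They report only what shows in the picture. A call takes as long as a camera call. They do not tell look-alikes from the thing itself.
- spotter.recognise(camera, thing): "at" ([x, y, z] in m, in the coordinates of the camera as it stood for that picture, good to about 4 mm: the middle of the surface that is visible of it).
- spotter.tip_of(camera, thing): "at" ([x, y, z] in m, in the coordinates of the camera as it stood for that picture, good to about 4 mm: a listed point, or the origin of a listed thing).
The state is a dict: "time_s": time; "q": joint angles; "dq": joint speeds; "joint_efforts": joint torques, N m; "eef_pos": TCP position; "eef_rot": TCP orientation; "wrist_force": force on the tool from outside, world axes, zero at the start; "torque": the same for the moment, N m; "opening": opening from 0.0 (shut) to 1.0 (fully open).
Only numpy, scipy, OpenCV 4.12 (cv2) and the standard library are available. Lean on these libraries where they do the work, as an engineer would, in place of code of your own. Each camera call takes 0.05 s, during which the arm holds its last target. There are 200 camera calls.

## Working session

There is one attempt and no reset: what is moved stays moved. The work goes in short steps, Python scripts to look and compute and a shell command to move; the robot and the scene stay as the last step left them, time stands still between calls to the robot, and variables do not carry over. Pictures are saved under pics/ and viewed, about 8 in all and at most 12, crops included, and the job is handed in when it is done.

```bash
mkdir -p pics; cat > h.py <<'E'
import numpy as np, cv2
from scipy.spatial.transform import Rotation as R
from bench import monitor, imaging, order, spotter, ctrl
def rot(q): return R.from_quat([q[1],q[2],q[3],q[0]]).as_matrix()
def look(name,f=None):
    c=imaging.camera(name); c['M']=rot(c['orientation']); c['o']=np.array(c['origin']); c['f']=200/np.tan(np.radians(c['vfov'])/2)
    if f: cv2.imwrite('pics/'+f,c['img'][:,:,::-1])
    return c
def w(c,p): return c['M']@np.array(p)+c['o']
def pix2w(c,u,v,z):
    d=c['M']@np.array([(u-c['cx'])/c['f'],(v-c['cy'])/c['f'],1]); return c['o']+d*(z-c['o'][2])/d[2]
def w2pix(c,p):
    q=c['M'].T@(np.array(p)-c['o']); return c['f']*q[0]/q[2]+c['cx'],c['f']*q[1]/q[2]+c['cy']
E
python3 - <<'E'
from h import *
np.set_printoptions(precision=4,suppress=True)
for n in('top','side'):
    c=look(n,n+'1.png'); print(n,c['o'],c['M'].tolist(),c['f'],c['cx'],c['cy'])
    for t in('orange_guard','orange_seat','teal_guard','teal_seat'):
        for r in spotter.tip_of(n,t): p=w(c,r['at']); print(t,r['confidence'],p,w2pix(c,p))
s=monitor.get_obs(); print(s,ctrl.tcp_to_grasp)
E
```

```text
top [ 0.2761 -0.0531  1.2712] [[-0.06347302570849987, -0.9734829746646734, 0.21977732604940653], [-0.9979832674315907, 0.06174771214245546, -0.014717947266477252], [0.0007569240215907352, -0.2202682866033862, -0.9754390339651342]] 428.43814911320436 320.42006968842225 203.7603973578913
orange_guard 0.85 [ 0.4169 -0.3005 -0.    ] (np.float64(400.1177671266309), np.float64(246.68488475923772))
orange_guard 0.75 [ 0.4186 -0.4267  0.0013] (np.float64(442.30796896184796), np.float64(243.3932772539074))
orange_seat 0.87 [0.6021 0.117  0.022 ] (np.float64(256.77153514982166), np.float64(193.21330616670656))
teal_guard 0.79 [ 0.4302  0.2651 -0.0025] (np.float64(209.80647708550862), np.float64(254.3670425268149))
teal_seat 0.86 [ 0.6303 -0.1297  0.021 ] (np.float64(337.9403359324817), np.float64(179.31121226024905))
teal_seat 0.47 [ 0.431   0.2672 -0.0025] (np.float64(209.11643352943287), np.float64(254.15695900857173))
teal_seat 0.17 [ 0.4169 -0.3007 -0.    ] (np.float64(400.1849942016526), np.float64(246.68488475923778))
side [ 0.3795 -0.9208  0.7411] [[0.9850836475062946, -0.09074696771827
[... 724 characters left out ...]
820988704977))
teal_guard 0.16 [ 0.6323 -0.132   0.0268] (np.float64(368.0575519396134), np.float64(225.92791396493112))
teal_seat 0.77 [ 0.6326 -0.1321  0.0307] (np.float64(368.32552508702446), np.float64(224.70211937361532))
{'time_s': 0.5, 'q': array([ 1.0907,  0.1808,  1.607 , -0.    ,  1.3538, -0.2063]), 'dq': array([-0.002 ,  0.0006, -0.0014,  0.001 , -0.0011,  0.0001]), 'joint_efforts': array([ -0.0008, -44.4442, -35.1366,  -0.0003,   0.002 ,   0.    ]), 'eef_pos': array([0.1555, 0.5536, 0.2313]), 'eef_rot': array([-0.    ,  0.1365,  0.9906, -0.    ]), 'wrist_force': array([-0.5339,  0.8747,  0.9882]), 'torque': array([ 0.0143,  0.0005, -0.0249]), 'opening': 1.0005200562843803} 0.0187
```

View pics/top1.png

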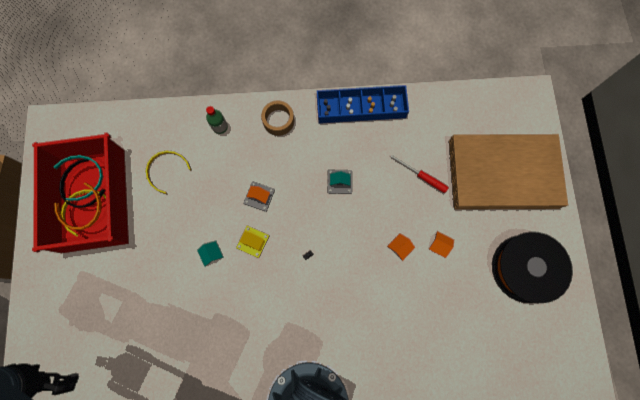

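View pics/side1.png

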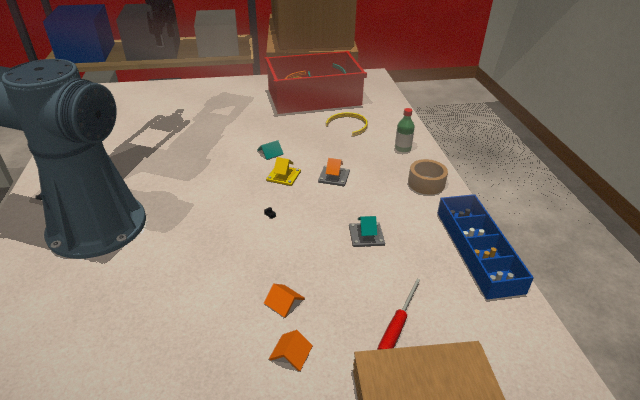

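The loose orange guards are at top-view pixels (400,246) and (442,243). The first is the leftmost (larger y), so it is the one to move. The orange seat is at (258,195), the yellow decoy at (253,241), and the teal guard at (209,253). Next I fit position and yaw from silhouettes.

```bash
cat > fit.py <<'E'
from h import *
from scipy.optimize import minimize
a=.0311;b=.00354;H=.035
sec=lambda s:[(0,H),(s*a,H-a),(s*(a-b),H-a-b),(0,H-2*b)]
def faces(L):
    F=[]
    for s in(1,-1):
        q=sec(s)
        F+=[[(x,)+p for p in q] for x in(-L/2,L/2)]
        F+=[[(-L/2,)+q[i],(L/2,)+q[i],(L/2,)+q[(i+1)%4],(-L/2,)+q[(i+1)%4]] for i in range(4)]
    return F
S=8
def crop(c,u,v,h=32):
    u,v=int(u),int(v); im=c['img'][v-h:v+h,u-h:u+h]
    return cv2.resize(im,None,fx=S,fy=S,interpolation=cv2.INTER_CUBIC),(u-h,v-h)
def mask(im,lo=4,hi=15):
    hsv=cv2.cvtColor(im,cv2.COLOR_RGB2HSV); m=cv2.inRange(hsv,(lo,150,60),(hi,255,255))
    n,l,st,ce=cv2.connectedComponentsWithStats(m); h=im.shape[0]/2
    k=min((i for i in range(1,n) if st[i,4]>1500),key=lambda i:np.hypot(*(ce[i]-h)))
    return (l==k).astype(np.uint8)
def render(c,off,size,p,L,z):
    m=np.zeros((size,size),np.uint8); C,Sn=np.cos(p[2]),np.sin(p[2])
    for f in faces(L):
        q=[w2pix(c,(p[0]+C*x-Sn*y,p[1]+Sn*x+C*y,z+h)) for x,y,h in f]
        q=(np.array(q)-off+.5)*S-.5
        cv2.fillPoly(m,[np.round(q).astype(np.int32)],1)
    return m
def fit(cams,p0,L,z,name=None,lo=4,hi=15):
    D=[]
    for c in cams:
        im,off=crop(c,*w2pix(c,(p0[0],p0[1],z+.017))); D.append((c,im,off,mask(im,lo,hi)))
    def cost(v):
        p=(v[0]/1e3,v[1]/1e3,v[2]/20); t=0
        for c,im,off,m in D:
            r=render(c,off,m.shape[0],p,L,z); t+=1-(r&m).sum()/(r|m).sum()
        return t/len(D)
    best=min((minimize(cost,[p0[0]*1e3,p0[1]*1e3,20*y],method='Nelder-Mead',options=dict(initial_simplex=[[p0[0]*1e3+d[0],p0[1]*1e3+d[1],20*y+d[2]] for d in((0,0,0),(4,0,0),(0,4,0),(0,0,4))])) for y in np.radians(range(-90,90,30))),key=lambda r:r.fun)
    p=(best.x[0]/1e3,best.x[1]/1e3,best.x[2]/20)
    if name:
        o=[]
        for c,im,off,m in D:
            im=im.copy(); 
            for k,col in((m,(0,0,255)),(render(c,off,m.shape[0],p,L,z),(0,255,0))):
                cv2.drawContours(im,cv2.findContours(k,0,2)[0],-1,col,1)
            o.append(cv2.resize(im,(400,400)))
        cv2.imwrite('pics/'+name,np.hstack(o)[:,:,::-1])
    return np.array([p[0]*1e3,p[1]*1e3,np.degrees(p[2])]).round(1),round(best.fun,3)
E
python3 - <<'E'
from fit import *
T,Sd=look('top'),look('side')
for n,p,L,z in(('guard',(.4165,-.3015),.056,0),('seat',(.6005,.1145),.036,.025)):
    print(n,'both',fit([T,Sd],p,L,z,n+'fit.png'),'top',fit([T],p,L,z),'side',fit([Sd],p,L,z))
a=[cv2.imread(f'pics/{n}fit.png') for n in('guard','seat')]
cv2.imwrite('pics/fits.png',cv2.resize(np.vstack(a),(600,600)))
E
```

```text
guard both (array([ 417.1, -301.7,  -47.4]), np.float64(0.041)) top (array([ 417. , -301.7,  -48. ]), np.float64(0.066)) side (array([ 417.1, -301.7,  -47.4]), np.float64(0.016))
seat both (array([596.8, 113.2, -21.8]), np.float64(0.064)) top (array([596.7, 113. , -23.9]), np.float64(0.026)) side (array([596.1, 114. , -18.1]), np.float64(0.073))
```

View pics/fits.png

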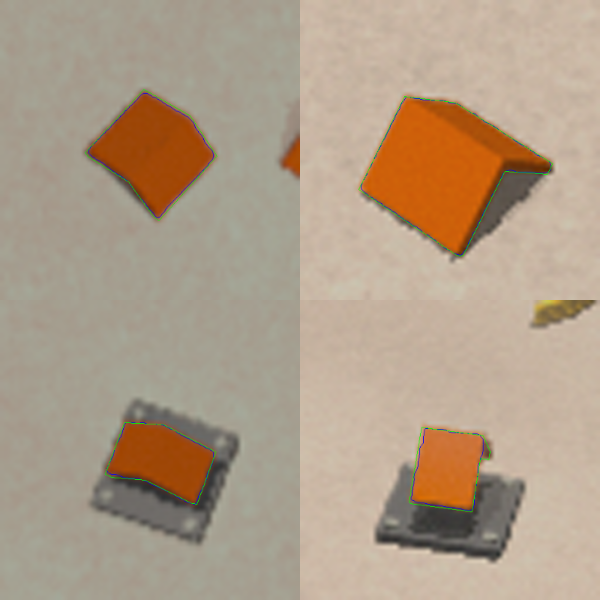

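The fits are tight: the guard is at (417,-302) mm with yaw -47.4°, and the seat is at (597,113) mm with yaw about -22°. The tool's jaw angle is now 74.3°, so it turns -121.7° to reach the guard.

```bash
python3 -m pendant '[[[32,-52,0,-10,85],[32,-52,0,-10,85],[32,-52,0,-10,85],[32,-52,0,-10,85],[32,-52,0,-10,85],[32,-52,0,-10,85],[32,-52,0,-10,85],[32,-52,0,-10,85]]]'
python3 -m pendant '[[[1,-55,0,-5,85],[1,-55,0,-5,85],[1,-55,0,-5,85],[1,-55,0,-5,85],[1,-55,0,-5,85],[1,-55,0,-5,85],[0,-55,0,-6,85],[0,-55,0,-5.7,85]]]'
python3 -m pendant '[[[0,0,-20,0,85],[0,0,0,0,85]]]'
python3 - <<'E'
from fit import *
c=[look('top'),look('side')]
h=52
p0=(.6005,.1145,.042); T=c[0]; u,v=[int(t) for t in w2pix(T,p0)]
P=[pix2w(T,u-32+a/4.6875,v-32+(b-300)/4.6875,.008)*1e3 for a,b in((133,398),(238,438),(200,543),(93,505))]
print(np.round(P,1),np.mean(P,0))
for i in range(4):
    d=P[(i+1)%4]-P[i]; print(np.hypot(*d[:2]),np.degrees(np.arctan2(d[1],d[0]))%90-90)
s=monitor.get_obs(); q=s['eef_rot']; print(s['eef_pos']*1e3, np.degrees(np.arctan2(*(rot(q)[1::-1,1]))),rot(q)[:,2],s['q'])
E
```

```text
time_s: 1.6
eef_pos: [0.4123, 0.1358, 0.2318]
eef_rot: [0.0, 0.743, 0.669, 0.001]
wrist_force: [0.6, 0.5, 0.8]
opening: 0.996
time_s: 2.6
eef_pos: [0.4172, -0.3044, 0.2315]
eef_rot: [0.0, 0.932, 0.362, 0.0]
wrist_force: [-0.1, 1.4, 0.4]
opening: 0.996
time_s: 2.85
eef_pos: [0.4164, -0.302, 0.2097]
eef_rot: [-0.002, 0.932, 0.363, -0.001]
wrist_force: [0.3, 0.7, -0.3]
opening: 0.998
[[645.4 131.1   8. ]
 [614.2  63.8   8. ]
 [546.1  90.9   8. ]
 [575.5 158.9   8. ]] [595.28702225 111.1668227    8.        ]
74.21981011663257 -24.932453889945336
73.26828876168817 -21.738414581101864
74.02425137590903 -23.378231744716416
75.28542182561331 -21.654259186177427
[ 417.45531779 -301.95775362  211.4971446 ] -47.35946648083576 [-2.12300428e-04  3.76570147e-04 -9.99999907e-01] [-8.56949624e-01  6.60601692e-02  1.77602891e+00  8.93485752e-05
  1.29992721e+00 -3.03949060e-02]
```

The foot's edges give a yaw of -22.9°, which agrees with the seat fit, so I use -22.8°. Now I descend, grip and lift.

```bash
python3 -m pendant '[[[0,0,-45,0,85],[0,0,-45,0,85],[0,0,-45,0,85],[0,0,-40,0,85],[0,0,-20,0,85],[0,0,-11,0,85],[0,0,0,0,85],[0,0,0,0,85]]]'
python3 -m pendant '[[[0,0,0,0,50],[0,0,0,0,40],[0,0,0,0,40],[0,0,0,0,40],[0,0,0,0,40],[0,0,0,0,40]]]'
python3 -m pendant '[[[0,0,10,0,40],[0,0,30,0,40],[0,0,50,0,40],[0,0,50,0,40],[0,0,0,0,40],[0,0,0,0,40]]]'
python3 - <<'E'
from fit import *
c=look('side'); s=monitor.get_obs(); u,v=[int(t) for t in w2pix(c,s['eef_pos'])]
print(s['eef_pos'],s['opening'])
cv2.imwrite('pics/held.png',cv2.resize(c['img'][v-60:v+60,u-60:u+60,::-1],(480,480),interpolation=3))
print(fit([c],(.417,-.3015),.056,.140),fit([c],(.417,-.3015),.056,.138))
E
```

```text
time_s: 3.95
eef_pos: [0.4184, -0.3031, 0.0066]
eef_rot: [0.001, 0.932, 0.364, 0.0]
wrist_force: [-0.2, -0.6, -0.2]
opening: 0.995
time_s: 4.7
eef_pos: [0.418, -0.303, 0.0064]
eef_rot: [0.001, 0.932, 0.363, 0.0]
wrist_force: [-1.2, 1.0, 7.1]
opening: 0.64
time_s: 5.45
eef_pos: [0.4172, -0.3021, 0.1452]
eef_rot: [0.0, 0.932, 0.363, -0.0]
wrist_force: [-0.6, -0.2, -1.5]
opening: 0.64
[ 0.41676413 -0.30164194  0.14427058] 0.6355495831578885
(array([ 417.6, -303.2,  -46.6]), np.float64(0.165)) (array([ 418. , -301.3,  -46.8]), np.float64(0.161))
```

View pics/held.png

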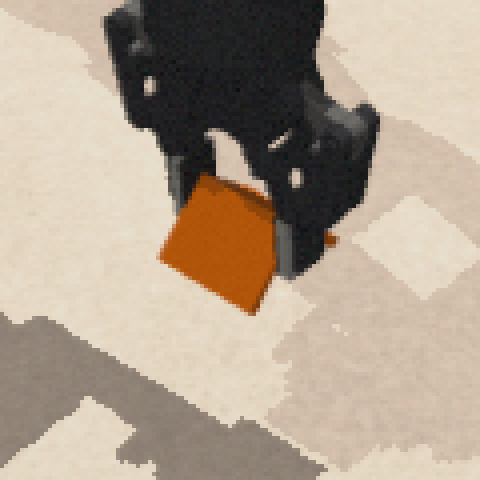

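The guard is held level and centred. Carry it to the seat.

```bash
python3 -m pendant '[[[22,51,0,3,40],[22,51,0,3,40],[22,51,0,3,40],[22,51,0,3,40],[22,51,0,3,40],[22,51,0,3,40],[22,51,0,3,40],[22,51,0,3,40]]]'
python3 -m pendant '[[[4,6.5,-20,0.6,40],[0,0,0,0,40],[0,0,0,0,40],[0,0,0,0,40]]]'
python3 - <<'E'
from fit import *
ps=[]
for i in range(6):
    s=monitor.get_obs(); q=rot(s['eef_rot']); ps.append(list(s['eef_pos']*1e3)+[np.degrees(np.arctan2(q[1,1],q[0,1]))]); c=look('top') if i%2 else look('side')
    if i==4: Sd=c
    if i==5: T=c
print(np.mean(ps,0),s['wrist_force'])
o=[]
for c in(T,Sd):
    u,v=[int(t) for t in w2pix(c,(.597,.113,.09))]
    o.append(cv2.resize(c['img'][v-45:v+45,u-45:u+45,::-1],(400,400),interpolation=3))
cv2.imwrite('pics/over.png',np.hstack(o))
E
```

```text
time_s: 6.5
eef_pos: [0.5926, 0.1074, 0.143]
eef_rot: [-0.001, 0.835, 0.55, -0.002]
wrist_force: [-0.0, -1.0, 0.2]
opening: 0.642
time_s: 7.0
eef_pos: [0.5975, 0.1108, 0.1256]
eef_rot: [0.0, 0.833, 0.553, 0.0]
wrist_force: [-0.3, -0.1, 0.1]
opening: 0.64
[597.6679446  111.17628191 125.85414262 -22.86896117] [ 0.38687312  0.05268017 -0.14130011]
```

View pics/over.png

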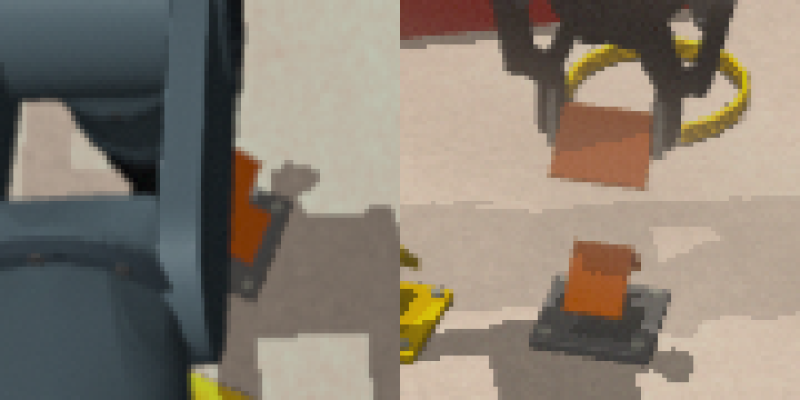

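The guard hangs above the seat with matching yaw. I correct (-1,+2) mm and descend, slowing near contact.

```bash
python3 -m pendant '[[[-1,2,-20,0,40],[0,0,-25,0,40],[0,0,-20,0,40],[0,0,-5,0,40],[0,0,-3,0,40],[0,0,0,0,40],[0,0,0,0,40]]]'
python3 -m pendant '[[[0,0,-3,0,40],[0,0,-3,0,40],[0,0,-3,0,40],[0,0,0,0,40]]]'
python3 -m pendant '[[[0,0,-2,0,40],[0,0,-2,0,40],[0,0,0,0,40]]]'
```

```text
time_s: 8.18
eef_pos: [0.5971, 0.1141, 0.0532]
eef_rot: [0.0, 0.833, 0.553, 0.001]
wrist_force: [1.0, -0.8, 0.3]
opening: 0.642
time_s: 8.68
eef_pos: [0.5961, 0.1141, 0.0428]
eef_rot: [-0.0, 0.833, 0.553, -0.0]
wrist_force: [-0.0, -0.5, -0.1]
opening: 0.64
time_s: 9.05
eef_pos: [0.5964, 0.1141, 0.0391]
eef_rot: [-0.0, 0.833, 0.553, -0.0]
wrist_force: [0.1, -0.2, -0.7]
opening: 0.639
```

```bash
python3 -m pendant '[[[0,0,-1,0,40],[0,0,0,0,40],[0,0,0,0,40]]]'
python3 -m pendant '[[[0,0,-1,0,40],[0,0,0,0,40],[0,0,0,0,40]]]'
```

```text
time_s: 9.43
eef_pos: [0.5967, 0.1143, 0.0387]
eef_rot: [0.0, 0.833, 0.553, 0.0]
wrist_force: [-0.9, 2.7, 4.1]
opening: 0.64
time_s: 9.8
eef_pos: [0.5968, 0.1143, 0.0386]
eef_rot: [0.0, 0.833, 0.553, 0.0]
wrist_force: [-4.8, 0.6, 12.1]
opening: 0.64
```

Contact came at TCP z of about 38.6 mm, where full nesting was expected at 38.5. Release and retreat.

```bash
python3 -m pendant '[[[0,0,0,0,65],[0,0,0,0,85],[0,0,0,0,85],[0,0,0,0,85],[0,0,0,0,85]]]'
python3 -m pendant '[[[0,0,15,0,85],[0,0,40,0,85],[0,0,50,0,85],[0,0,40,0,85],[-50,-20,0,0,85],[-50,-20,0,0,85],[-50,-20,0,0,85],[0,0,0,0,85]]]'
python3 -m pendant '[[[-40,-40,0,0,85],[-10,-55,0,0,85],[0,-55,0,0,85],[0,-55,0,0,85],[0,0,0,0,85]]]'
python3 - <<'E'
from fit import *
T,Sd=look('top'),look('side')
p=(.597,.113)
for z in(.030,.032,.035,.038): print(z,fit([T,Sd],p,.056,z,'end%d.png'%(z*1e3)),fit([Sd],p,.056,z),fit([T],p,.056,z))
E
```

```text
time_s: 10.42
eef_pos: [0.5964, 0.114, 0.0372]
eef_rot: [-0.0, 0.833, 0.553, -0.0]
wrist_force: [0.4, 0.7, -0.3]
opening: 0.998
time_s: 11.42
eef_pos: [0.4432, 0.0537, 0.1825]
eef_rot: [-0.0, 0.833, 0.553, -0.0]
wrist_force: [1.2, -0.6, -0.2]
opening: 0.995
time_s: 12.05
eef_pos: [0.3976, -0.1549, 0.1839]
eef_rot: [0.002, 0.834, 0.551, 0.0]
wrist_force: [0.7, -0.0, 0.4]
opening: 0.996
0.03 (array([596.3, 113.4, -23. ]), np.float64(0.081)) (array([597.1, 115.2, -21.9]), np.float64(0.114)) (array([596.2, 113.2, -23.7]), np.float64(0.03))
0.032 (array([595.8, 112.8, -23. ]), np.float64(0.079)) (array([596.2, 112.4, -22.6]), np.float64(0.115)) (array([595.7, 113. , -23.8]), np.float64(0.031))
0.035 (array([595.4, 112.1, -23. ]), np.float64(0.11)) (array([596.4, 107.4, 155.7]), np.float64(0.119)) (array([595. , 112.6, -23.7]), np.float64(0.034))
0.038 (array([594.7, 111.6, -22.5]), np.float64(0.157)) (array([594.7, 103.2, -23.6]), np.float64(0.12)) (array([594.3, 112.2, -23.5]), np.float64(0.036))
```

View pics/end32.png

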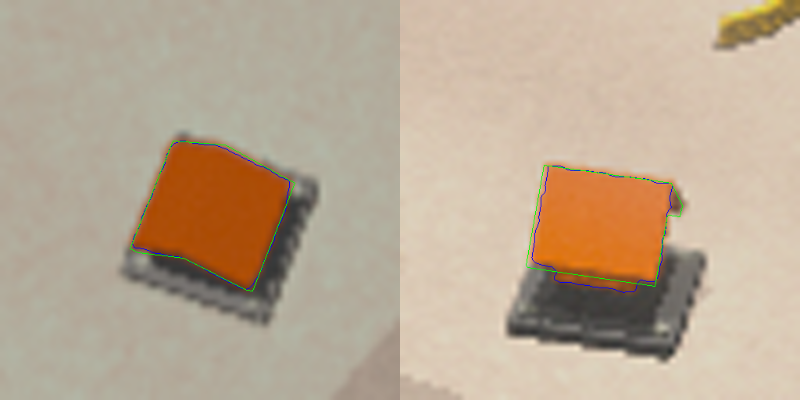

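The guard sits nested: both cameras fit best at underside z = 32 mm, and the seat's lip shows beneath it with even overhangs. Handing in.

```bash
python3 -c "
from bench import order; print(order.hand_in())"
```

```text
the job is handed in; nothing more can be done
None
```

I picked up the leftmost loose orange guard by its ends, nested it ridge up over the short orange guard on its stand, let go, backed the arm away and handed the job in. The robot's clock read about 12 s at the last move.

- **Fully home:** contact came at TCP z of about 38.6 mm, against 38.5 mm expected for full nesting. After release, the two-camera fit was best at 32 mm above the table, the nested height, though 30 mm fitted nearly as well.
- **Position:** the guard fits at (595.8, 112.8) mm, and I had measured the seat at (596.8, 113.2) mm. The last picture shows the seat's lip beneath the guard with nearly even overhangs.
- **Ridge line:** the guard fits at -23.0° and the seat at about -22.8°. The seat's angle was the least certain measurement. The top view gave -23.9°, the side view -18.1°, and the foot's edges averaged -22.9°.
- **Force:** the highest wrist force reading was about 13 N, while pressing the guard home.
- **Weaker check:** the side-view fit after release was looser, because the visible lip of the seat merges with the guard in that picture.
- **Teal guard:** I did not go near the teal guard or its seat, but I did not measure them again at the end.

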